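# Set the washed treat dispenser to air with its gate half open

## Task

The treat dispenser has been washed and has to drain and air. With the fingertips, push the steel drip tray fully home under the deck so that its front is flush with the deck's front edge; then push the sprung gate slide on top all the way in and let go of it, so that it springs back against its dropped stop pin and stays latched half open. Only push, do not lift the tray, leave everything else where it stands, and finish with the hand clear.

Things in the scene. Friction and masses are not known exactly. Their poses are not given: they have to be found in the camera images.
- dispenser: fixed white treat dispenser: low deck 300 mm long (x), 140 wide (y), 50 high; empty clear round hopper 102 mm across, 300 mm tall overall, on the deck's +x end (x = 49 to 151 mm). Origin: centre of the deck's underside on the worktop, z up, x points from the open front (x = -150 mm) to the hopper. Both pushes go along +x. At x = 0 a steel bridge 60 x 24 mm, top at 88 mm, guides the stop pin
- drip_tray: loose open steel drip tray, 280 mm long (x, parallel to the dispenser's x), 106 wide, 28 high, walls 3 mm, 0.3 to 0.52 kg; stands on the worktop in the bay under the deck and at first sticks out of the front by 30 to 62 mm. Origin: centre of its underside; fully home it lies at x = -10 mm in the dispenser's frame. Sliding it takes about 1 to 4 N
- tray_front (a point): centre of the flat outer front face of the drip tray (the face to push on, 106 mm wide, 28 mm high), 14 mm above the worktop; the face looks to the dispenser's -x
- bay_mouth (a point): centre of the lower front edge of the deck at the bay's opening (x = -150 mm, on the worktop). The bay is 112 mm wide, 38 mm high; its back wall stops the tray just when the tray's front is flush with this edge
- gate_slide (a joint): travel of the gate slide along the dispenser's +x, m: 0 = sprung out, shut (start); 0.044 = all the way in, on its end stop; 0.022 = latched half open on the stop pin. A spring pushes it back with 3 N at 0, rising to 8 N at 0.044. Past about 0.023 the pin drops, and when let go the slide comes back to about 0.022 and stays; let go before that, it returns to 0
- gate_push (a point): centre of the flat upright front face of the slide's grey thumb piece (moves with the slide); face 100 mm wide across the dispenser, 53 to 79 mm above the worktop, centre at 66 mm, looking to the dispenser's -x. Slide out: at x = -100 mm in the dispenser's frame, with 50 mm of bare deck (50 mm high) before it. Behind the face the piece slopes down
- stop_pin (a joint): drop of the sprung vertical stop pin in m: 0 = up, riding on the slide's raised part; 0.007 = down, blocking the slide's return. It works by itself and need not be touched
- pin_head (a point): top of the stop pin's black round head (18 mm across) over the bridge at the dispenser's x = 0, y = 0: 106 mm above the worktop when up, 99 mm when down
- turntable: fixed foot of a round wooden turntable, disc 240 mm across, top 22 mm above the worktop, carrying four jars; origin at the centre of its underside; bystander
- jar_1: clear plastic empty jar with a white lid, 62 mm across, 90 mm tall, origin at the centre of its underside; stands on the turntable; bystander, leave alone
- jar_2: clear plastic empty jar with a white lid, 62 mm across, 90 mm tall, origin at the centre of its underside; stands on the turntable; bystander, leave alone
- jar_3: clear plastic empty jar with a white lid, 62 mm across, 90 mm tall, origin at the centre of its underside; stands on the turntable; bystander, leave alone
- jar_4: clear plastic empty jar with a white lid, 62 mm across, 90 mm tall, origin at the centre of its underside; stands on the turntable; bystander, leave alone
- pitcher: empty glass pitcher, about 100 mm across, 190 mm tall, handle on its +y; origin at the centre of its underside; bystander, leave alone
- chew_toy: red hard rubber chew toy, upright, 66 mm across, 68 mm tall, origin at the centre of its underside; stands beside the dispenser's front end, on either side, 135 to 165 mm from the dispenser's centre line; bystander, leave alone
- lead_clip: steel slip-lead clip lying flat, 115 mm long (its x), 42 mm wide, 12 mm high; lies on the other side of the dispenser's front end, 135 to 165 mm from the centre line; bystander, leave alone
- treat_mold: yellow silicone treat mold, 100 x 160 mm, 20 mm high, origin at the centre of its underside; bystander, leave alone
- groom_brush: grooming brush lying on the worktop, about 30 mm high, handle to its -x; bystander, leave alone

How it is judged:
By the outcome, as a careful person would: the job done as asked, in the order asked, and still so for the second after the job is handed in, with the robot touching nothing.
It also fails if it takes over 40 s, if anything falls off the work surface, if the arm or the gripper's body presses on something with over 40 N, if the wrist force passes 120 N, or if a joint passes its speed limit or range.

## Robot

A 6-joint arm with a two-finger parallel gripper is mounted at the origin on the work surface. World frame = base frame: x ahead of the robot, y to its left, z up, the work surface at z = 0. Lengths are in m, angles in degrees, forces in N, time in s.
With the tool pointing down it reaches from about 0.4 to 0.825 m from the base axis. Payload 7 kg.
Tool frame: the origin (TCP) lies where the fingers leave the gripper's body, on its centre line; the fingertips stand 66 mm ahead of it and the grasp point (between the pads) lies 47 mm ahead of it; z points along the fingers, y is the direction in which the jaws open and shut (so a half turn about z gives the same grasp; the last joint's range is limited). The gripper opens to 88 mm and grips with 3 to 60 N. Pads are 19 mm wide; open, the fingers measure 130 mm over their backs; the gripper's body (78 mm by 193 mm) begins 47 mm behind the grasp point.
Start: joints at [-46.748, 20.546, 0.682, 0, -70.136, -16.507], TCP at [0.304, -0.603, 0.292] pointing down, gripper open.
Joint ranges: [-176.03, 176.03], [-82.01, 121.73], [-58.28, 71.71], [-173.87, 95.51], [-174.79, -0.11], [-173.66, 173.66]. Speed limits (degrees/s): [136.94, 136.94, 172.46, 180, 180, 180].

## Interface

Orientations are given as [roll, pitch, yaw] about the fixed x, y, z axes, in that order (R = Rz(yaw) Ry(pitch) Rx(roll)).
In Python, from plant import get_obs, snapshot, close_job gives the robot as it stands.
- The arm moves only by the tool play_rows, never from a script. Its argument "series" is a list of rows, each a list of 5 numbers: the opening in per cent of the stroke, from 0 (shut) to 100 (fully open), then the shift along the tool's x, y, z in m, then the turn about the tool's z in degrees. In form: [[jaw, dx, dy, dz, spin], ...]. A call has 1 to 10 rows; each row is the pose to reach, as a shift and turn from the pose commanded when the call began, along the tool's axes at that moment; what a row does not reach only later rows make up. A row lasts 1/10 s, in which the tool goes at most 50 mm and 8.59 degrees, less where a joint would pass 70% of its speed; a pose out of reach is approached as far as the arm can. A call with a gripper value outside its range is refused whole. The fingers move at their own pace and stop on an object; the grip force is fixed at half the most. Time passes only in rows, so rows that repeat a pose let the fingers close. It gives the time, the measured TCP pose, the force and the opening at its end, in the units of the state.
- get_obs(): the state, without advancing time (a new reading comes with each control period).
- snapshot(name): name is "side" or "top"; returns a dict with "frame" (420x560x3 uint8, red, green, blue), "z_map" (420x560 float32, m along the optical axis (not along the pixel's ray), 0 where there is no reading), "mtx" (3x3 intrinsics, pixels), "D" ([k1, k2, p1, p2, k3] as OpenCV has them; the pictures are not rectified), "camera_from_world" (4x4, takes a point from world to camera coordinates). Camera axes: x right, y up, looking along -z (the intrinsics and any distortion apply to the point x, -y, -z); pixel columns grow to the right and rows downward; lengths in m; the calibration is good to about 2 mm. A picture is of the moment at which its call begins.
- close_job(): hands the job in, once; it reports no verdict.
The state is a dict: "clock": time; "joint_pos": joint angles; "qvel": joint speeds; "tau": joint torques, N m; "tool_pos": TCP position; "orientation": TCP orientation; "force": force on the tool from outside, world axes, zero at the start; "moment": the same for the moment, N m; "opening": finger opening in m.
Only numpy, scipy, OpenCV 4.12 (cv2) and the standard library are available. Lean on these libraries where they do the work, as an engineer would, in place of code of your own. Each camera call takes 0.05 s, during which the arm holds its last target.

## Working session

There is one attempt and no reset: what is moved stays moved. The work goes in short steps, Python scripts to look and compute and a tool call to move; the robot and the scene stay as the last step left them, time stands still between calls to the robot, and variables do not carry over. Pictures are saved under pics/ and viewed, and the job is handed in when it is done.

Besides the shell and the picture viewer there is one more tool, called after ">>>" as name(argument=value, ...) on one line, values as JSON. play_rows: Moves the arm, as the interface text tells. Its arguments: {"type":"object","properties":{"series":{"type":"array"}},"required":["series"]}

```bash
mkdir -p pics
cat > h.py <<'E'
import numpy as np, cv2
from plant import get_obs, snapshot, close_job
def snap(n,f):
    s=snapshot(n); cv2.imwrite(f'pics/{f}.png',s['frame'][:,:,::-1]); np.savez(f'pics/{f}.npz',**s); return s
def load(f): return dict(np.load(f'pics/{f}.npz'))
def ray(s,u,v):
    p=cv2.undistortPoints(np.array([[[u,v]]],float),s['mtx'],s['D'])[0,0]
    d=np.array([p[0],-p[1],-1.]); T=np.linalg.inv(s['camera_from_world']); return T[:3,3],T[:3,:3]@d
def atz(s,u,v,z):
    o,d=ray(s,u,v); return o+d*(z-o[2])/d[2]
def dep(s,u,v):
    o,d=ray(s,u,v); return o+d*s['z_map'][int(round(v)),int(round(u))]
def proj(s,P):
    P=np.atleast_2d(P); c=(s['camera_from_world']@np.c_[P,np.ones(len(P))].T).T[:,:3]*[1,-1,-1]
    return cv2.projectPoints(c,np.zeros(3),np.zeros(3),s['mtx'],s['D'])[0][:,0]
E
python3 - <<'E'
from h import *
for n in('top','side'):
    s=snap(n,n+'0'); print(n,np.linalg.inv(s['camera_from_world']).round(3),s['mtx'],s['D'])
print(get_obs())
E
```

```text
top [[ 0.121  0.968 -0.222  0.323]
 [-0.993  0.117 -0.03   0.017]
 [-0.004  0.224  0.975  1.142]
 [ 0.     0.     0.     1.   ]] [[381.45981857   0.         282.21283289]
 [  0.         381.45981857 208.73562093]
 [  0.           0.           1.        ]] [-0.10509058  0.          0.          0.          0.        ]
side [[ 0.768 -0.461  0.444  1.058]
 [ 0.64   0.529 -0.557 -0.551]
 [ 0.022  0.713  0.701  0.859]
 [ 0.     0.     0.     1.   ]] [[453.00460633   0.         274.56573511]
 [  0.         453.00460633 207.22821569]
 [  0.           0.           1.        ]] [0.04228878 0.         0.         0.         0.        ]
{'clock': 0.1, 'joint_pos': array([-4.67484567e+01,  2.05873810e+01,  6.39074098e-01, -1.80186739e-02,
       -7.01339501e+01, -1.65074152e+01]), 'qvel': array([0.00482104, 0.01011161, 0.10925407, 0.09012884, 0.00637561,
       0.01306099]), 'tau': array([-1.43083442e-03, -5.84160769e+01,  2.93749523e+01,  7.01551393e+00,
        1.01525907e-02, -8.25574352e-05]), 'tool_pos': array([ 0.30359888, -0.60250002,  0.29131523]), 'orientation': array([ 1.79916320e+02, -7.13324561e-03, -1.53262002e+02]), 'force': array([-0.05086045, -0.41755624, -0.58974794]), 'moment': array([-0.02477984,  0.00768991, -0.02919057]), 'opening': 0.08745479909875306}
```

View pics/top0.png

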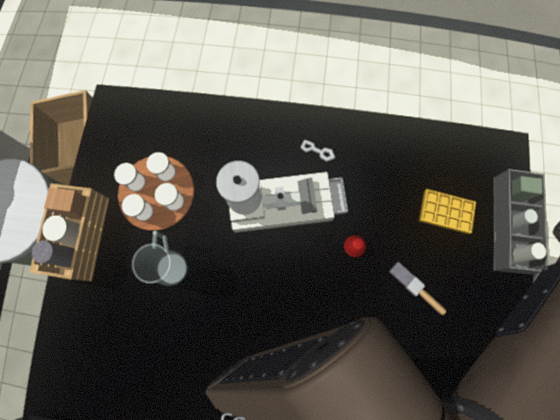

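View pics/side0.png

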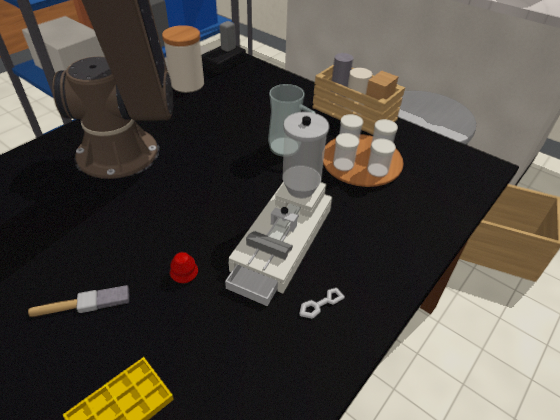

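The top view shows the dispenser with its hopper at about (238,182) and the tray sticking out on the right at about (342,195). The toy is at (354,246) and the clip at (318,150). Next I enlarge both views.

Run:
```python
from h import *
s=load('top0'); c=s['frame'][155:245,215:365,::-1]; cv2.imwrite('pics/c1.png',cv2.resize(c,None,fx=5.3,fy=5.3,interpolation=cv2.INTER_CUBIC))
s=load('side0'); c=s['frame'][170:310,210:360,::-1]; cv2.imwrite('pics/c2.png',cv2.resize(c,None,fx=4,fy=4,interpolation=cv2.INTER_CUBIC))
```

```text
(no output)
```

View pics/c1.png

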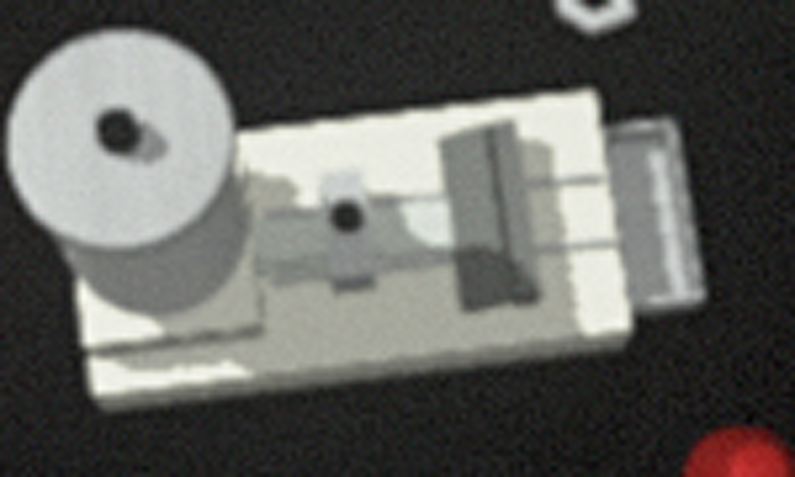

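View pics/c2.png

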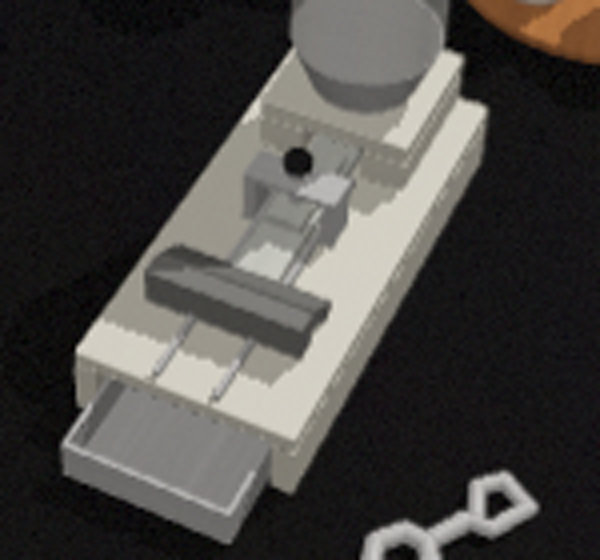

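Run:
```python
from h import *
t=load('top0');s=load('side0')
def p(n,S,u,v,z): print(n,atz(S,u,v,z).round(4),dep(S,u,v).round(4))
o=lambda a,b:(215+(a+.5)/5.3-.5,155+(b+.5)/5.3-.5)
q=lambda a,b:(210+(a+.5)/4-.5,170+(b+.5)/4-.5)
p('deck F+y',t,*o(597,92),.05);p('deck F-y',t,*o(631,333),.05)
p('pin',t,*o(347,216),.106)
p('tray a',t,*o(676,121),.028);p('tray b',t,*o(705,299),.028)
p('thumb a',t,*o(512,123),.079);p('thumb b',t,*o(539,298),.079)
p('S deck a',s,*q(78,352),.05);p('S deck b',s,*q(297,441),.05)
p('S deck back',s,*q(487,105),.05)
p('S pin',s,*q(298,162),.104)
p('S tray a',s,*q(63,446),.028);p('S tray b',s,*q(234,515),.028)
p('toy',t,354,244,.06);p('clip',t,318,150,.012)
p('hop',t,238,182,.3)
```

```text
deck F+y [ 0.7004 -0.0695  0.05  ] [ 0.7007 -0.0696  0.0492]
deck F-y [ 0.5636 -0.1013  0.05  ] [ 0.5756 -0.1072 -0.0048]
pin [0.5963 0.0602 0.106 ] [0.5968 0.0603 0.1041]
tray a [ 0.6961 -0.1184  0.028 ] [ 0.7066 -0.1222 -0.0034]
tray b [ 0.593  -0.1436  0.028 ] [ 0.6001 -0.1479 -0.0014]
thumb a [ 0.6668 -0.0224  0.079 ] [ 0.6672 -0.0224  0.0778]
thumb b [ 0.5704 -0.047   0.079 ] [ 0.5733 -0.0478  0.0665]
S deck a [ 0.5723 -0.1014  0.05  ] [ 0.573  -0.102   0.0511]
S deck b [ 0.7061 -0.0683  0.05  ] [ 0.7033 -0.0644  0.0436]
S deck back [0.6308 0.223  0.05  ] [6.045e-01 2.707e-01 2.000e-04]
S pin [0.6031 0.0569 0.104 ] [0.6028 0.0573 0.1035]
S tray a [ 0.5994 -0.1431  0.028 ] [ 0.6008 -0.1443  0.0305]
S tray b [ 0.7015 -0.1156  0.028 ] [ 0.6989 -0.1125  0.0221]
toy [ 0.491  -0.1654  0.06  ] [ 0.4902 -0.1646  0.0649]
clip [ 0.7828 -0.0368  0.012 ] [ 0.7836 -0.0369  0.0099]
hop [0.5651 0.1524 0.3   ] [0.5659 0.1529 0.2973]
```

```bash
cat >> h.py <<'E'
D=np.array([np.cos(np.radians(104.2)),np.sin(np.radians(104.2)),0]);FC=np.array([.6356,-.085,0])
def dw(p,x,y,z):  # dispenser coords -> world
    return FC+D*(x+.15)+np.array([D[1],-D[0],0])*(-y)+[0,0,z]
def td(target):
    o=get_obs();from scipy.spatial.transform import Rotation as R
    r=R.from_euler('xyz',o['orientation'],degrees=True); return (r.inv().apply(np.asarray(target)-o['tool_pos'])).round(4)
def st():
    o=get_obs(); print({k:np.round(o[k],4) for k in('clock','tool_pos','orientation','force','opening','joint_pos')})
E
python3 - <<'E'
from h import *
t=[.662,-.188,.2915]; print(td(t)); print(dw(0,-.15-.0465-.0595,0,.2915))
E
```

```text
[-5.066e-01  2.089e-01  1.000e-04]
[ 0.66160258 -0.18776121  0.2915    ]
```

>>> play_rows(series=[[40,-0.02,0.008,0,-4],[40,-0.06,0.025,0,-12],[40,-0.1,0.041,0,-20],[40,-0.14,0.058,0,-28],[40,-0.18,0.074,0,-36],[40,-0.22,0.09,0,-44],[40,-0.26,0.107,0,-52],[40,-0.3,0.124,0,-60],[40,-0.34,0.14,0,-68],[40,-0.38,0.157,0,-76]])

```text
clock: 1.1
tool_pos: [0.5732, -0.29, 0.2919]
orientation: [180.0, 0.0, -76.9]
force: [0.9, -0.1, 0.4]
opening: 0.0352
```

Run:
```python
from h import *
st(); print(td([.662,-.188,.2915]))
```

```text
{'clock': np.float64(1.1), 'tool_pos': array([ 0.5732, -0.29  ,  0.2919]), 'orientation': array([ 1.799727e+02,  1.860000e-02, -7.692270e+01]), 'force': array([ 0.8834, -0.0574,  0.4038]), 'opening': np.float64(0.0352), 'joint_pos': array([-9.46560e+00,  1.75349e+01, -3.72670e+00, -7.10000e-03,
       -6.87708e+01,  2.25455e+01])}
[-0.0793 -0.1095  0.0003]
```

>>> play_rows(series=[[40,-0.025,-0.035,0,-1],[40,-0.05,-0.07,0,-1],[40,-0.072,-0.098,0,-1],[40,-0.079,-0.109,0.01,-1],[40,-0.079,-0.109,0.05,-1],[40,-0.079,-0.109,0.09,-1],[40,-0.079,-0.109,0.13,-1],[40,-0.079,-0.109,0.16,-1],[40,-0.079,-0.109,0.17,-1],[40,-0.079,-0.109,0.17,-1]])

```text
clock: 2.1
tool_pos: [0.6603, -0.1908, 0.1203]
orientation: [179.8, 0.1, -76.3]
force: [0.5, 0.1, 0.4]
opening: 0.0353
```

Run:
```python
from h import *
st(); snap('top','top1');s=snap('side','side1')
```

```text
{'clock': np.float64(2.1), 'tool_pos': array([ 0.6603, -0.1908,  0.1203]), 'orientation': array([ 1.797956e+02,  5.100000e-02, -7.627660e+01]), 'force': array([0.4925, 0.1125, 0.359 ]), 'opening': np.float64(0.0353), 'joint_pos': array([ 8.96000e-02,  2.97193e+01, -8.76240e+00, -1.70000e-03,
       -5.17290e+01,  1.36350e+01])}
```

View pics/top1.png

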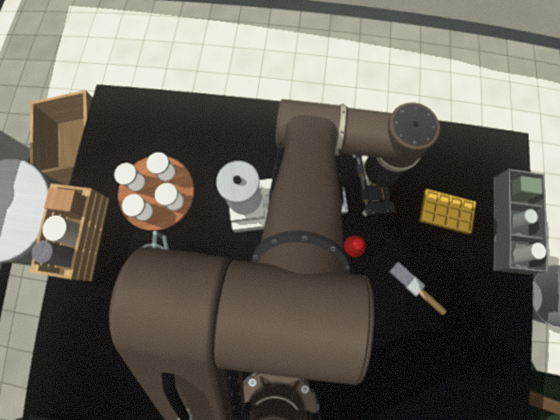

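View pics/side1.png

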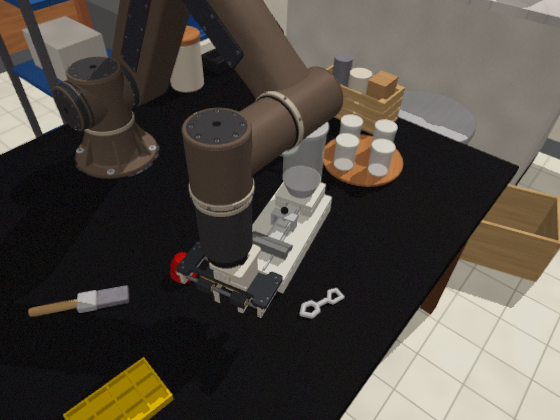

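Run:
```python
from h import *
t=load('top1')
for u,v in [(300,130),(305,160),(300,180),(300,200),(300,220),(300,240),(360,130),(412,124),(284,160),(335,160),(270,215),(285,130)]: print(u,v,dep(t,u,v).round(3))
s=load('side1')
for u,v in [(320,110),(310,120),(300,135),(280,150),(318,100),(250,170)]: print(u,v,dep(s,u,v).round(3))
```

```text
300 130 [0.604 0.023 0.532]
305 160 [0.521 0.009 0.612]
300 180 [0.479 0.014 0.645]
300 200 [0.444 0.011 0.673]
300 220 [0.413 0.008 0.695]
300 240 [0.386 0.006 0.719]
360 130 [ 0.644 -0.09   0.476]
412 124 [ 0.66  -0.183  0.496]
284 160 [0.524 0.041 0.592]
335 160 [ 0.54  -0.038  0.576]
270 215 [0.421 0.047 0.665]
285 130 [0.629 0.051 0.472]
320 110 [ 0.709 -0.001  0.45 ]
310 120 [ 0.712 -0.031  0.447]
300 135 [ 0.715 -0.061  0.435]
280 150 [ 0.708 -0.102  0.426]
318 100 [0.703 0.001 0.465]
250 170 [ 0.709 -0.174  0.43 ]
```

Run:
```python
from h import *
s=load('side1'); b=load('side0')
P=[]
for v in range(60,190):
  for u in range(180,350):
    if s['z_map'][v,u]>0 and abs(s['z_map'][v,u]-b['z_map'][v,u])>.03: P.append([*dep(s,u,v),u,v])
P=np.array(P)
P=P[(P[:,2]>.3)]
for lo in np.arange(-.24,.12,.03):
    q=P[(P[:,1]>lo)&(P[:,1]<lo+.03)]
    if len(q): i=q[:,2].argmin(); print(lo.round(2),len(q),q[i].round(3), 'xmax',q[:,0].max().round(3), q[q[:,0].argmax()].round(3))
cv2.imwrite('pics/c3.png',cv2.resize(s['frame'][60:210,200:360,::-1],None,fx=4,fy=4,interpolation=cv2.INTER_CUBIC))
```

```text
-0.24 2666 [  0.633  -0.23    0.387 189.    188.   ] xmax 0.711 [ 7.11e-01 -2.11e-01  4.68e-01  2.32e+02  1.62e+02]
-0.21 1640 [ 7.12e-01 -1.81e-01  3.99e-01  2.48e+02  1.89e+02] xmax 0.714 [ 7.14e-01 -1.92e-01  4.64e-01  2.43e+02  1.59e+02]
-0.18 1081 [ 7.05e-01 -1.60e-01  3.81e-01  2.54e+02  1.89e+02] xmax 0.712 [ 7.12e-01 -1.78e-01  4.45e-01  2.49e+02  1.64e+02]
-0.15 758 [ 7.02e-01 -1.26e-01  4.08e-01  2.67e+02  1.64e+02] xmax 0.711 [ 7.11e-01 -1.33e-01  4.39e-01  2.69e+02  1.53e+02]
-0.12 877 [ 7.01e-01 -1.16e-01  4.08e-01  2.71e+02  1.61e+02] xmax 0.711 [ 7.11e-01 -9.80e-02  4.32e-01  2.83e+02  1.46e+02]
-0.09 1036 [ 6.90e-01 -6.00e-02  3.92e-01  2.87e+02  1.50e+02] xmax 0.715 [ 7.15e-01 -6.10e-02  4.35e-01  3.00e+02  1.35e+02]
-0.06 1990 [ 7.03e-01 -3.70e-02  4.07e-01  3.02e+02  1.40e+02] xmax 0.716 [ 7.16e-01 -5.90e-02  4.34e-01  3.01e+02  1.35e+02]
-0.03 1123 [ 7.04e-01 -4.00e-03  4.07e-01  3.14e+02  1.31e+02] xmax 0.713 [ 7.13e-01 -4.00e-03  4.38e-01  3.20e+02  1.18e+02]
0.0 866 [7.01e-01 9.00e-03 4.03e-01 3.17e+02 1.29e+02] xmax 0.713 [7.13e-01 2.60e-02 4.31e-01 3.30e+02 1.14e+02]
0.03 652 [7.03e-01 5.40e-02 4.07e-01 3.33e+02 1.17e+02] xmax 0.712 [7.12e-01 4.50e-02 4.33e-01 3.36e+02 1.08e+02]
0.06 112 [7.04e-01 6.50e-02 4.10e-01 3.37e+02 1.13e+02] xmax 0.712 [7.12e-01 6.30e-02 4.35e-01 3.42e+02 1.03e+02]
```

View pics/c3.png

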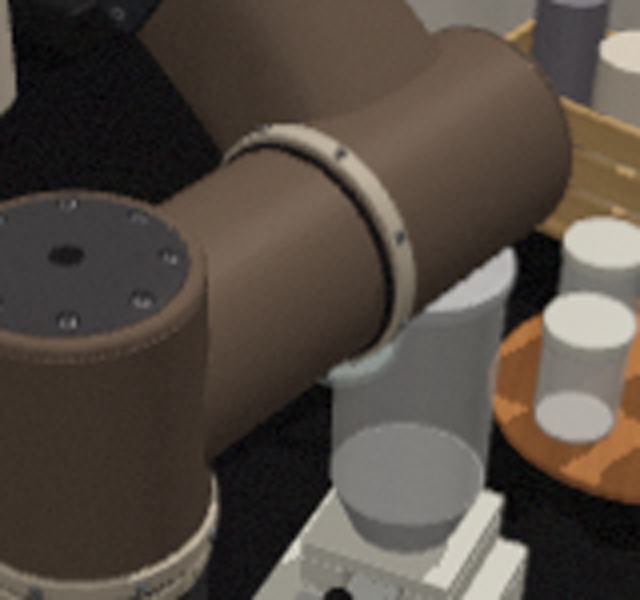

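>>> play_rows(series=[[40,0,0,0.02,0],[40,0,0,0.038,0],[40,0,0,0.041,0],[40,-0.01,0,0.041,0],[40,-0.022,0,0.041,0],[40,-0.032,0,0.041,0],[40,-0.036,0,0.041,0],[40,-0.036,0,0.041,0]])

```text
clock: 3.0
tool_pos: [0.653, -0.1544, 0.082]
orientation: [-179.9, -0.0, -76.2]
force: [0.9, 0.1, 0.1]
opening: 0.0347
```

Run:
```python
from h import *
st(); snap('top','top2');s=snap('side','side2'); cv2.imwrite('pics/c4.png',cv2.resize(s['frame'][200:340,170:330,::-1],None,fx=4,fy=4,interpolation=cv2.INTER_CUBIC))
```

```text
{'clock': np.float64(3.0), 'tool_pos': array([ 0.653 , -0.1544,  0.082 ]), 'orientation': array([-1.799439e+02, -1.320000e-02, -7.616780e+01]), 'force': array([0.857 , 0.0801, 0.0596]), 'opening': np.float64(0.0347), 'joint_pos': array([ 3.30730e+00,  3.08192e+01, -1.30100e+01,  3.80000e-03,
       -4.61133e+01,  1.05222e+01])}
```

View pics/c4.png

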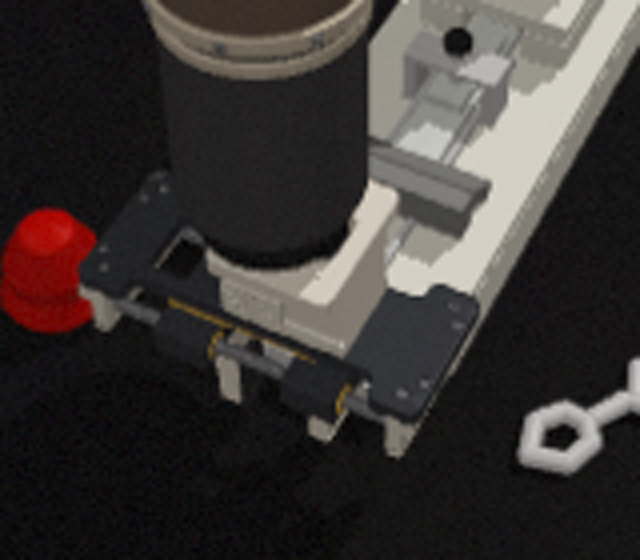

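Run:
```python
from h import *
s=load('side2'); 
B=np.array([0.653,-.1544,0]);X=-D; Y=np.array([D[1],-D[0],0])
for a,b in [(100,315),(103,325),(398,440),(395,450),(230,385),(320,430),(230,395),(100,300),(400,425)]:
    u=170+a/4;v=200+b/4;p=dep(s,u,v); print((a,b),p.round(3),'alongD',((p-B)@D).round(3),'lat',((p-B)@Y).round(3))
# expected tip pixel
for l in(.028,-.028,.09,-.09):
    print(l,[(proj(s,B+Y*l+[0,0,z]-D*.0)[0]-[170,200])*4 for z in (.016,.05,.08)])
```

```text
(100, 315) [ 0.585 -0.212  0.095] alongD -0.039 lat -0.08
(103, 325) [ 0.586 -0.212  0.087] alongD -0.04 lat -0.079
(398, 440) [ 0.751 -0.171  0.098] alongD -0.04 lat 0.091
(395, 450) [ 0.751 -0.173  0.093] alongD -0.042 lat 0.09
(230, 385) [ 0.634 -0.172  0.035] alongD -0.012 lat -0.022
(320, 430) [ 0.686 -0.158  0.027] alongD -0.011 lat 0.032
(230, 395) [ 0.633 -0.171  0.023] alongD -0.011 lat -0.024
(100, 300) [ 0.586 -0.212  0.108] alongD -0.039 lat -0.079
(400, 425) [ 0.753 -0.173  0.116] alongD -0.042 lat 0.093
0.028 [array([324.07755262, 422.43301203]), array([323.18139286, 386.25580917]), array([322.35059203, 352.84057151])]
-0.028 [array([233.97637623, 383.69585813]), array([230.91887929, 347.21098174]), array([228.09023214, 313.53409038])]
0.09 [array([427.43111189, 466.99931651]), array([429.09737057, 431.20474414]), array([430.6384897 , 398.11668263])]
-0.09 [array([137.55351826, 342.35908683]), array([132.25419706, 305.56980496]), array([127.35594758, 271.63542526])]
```

>>> play_rows(series=[[40,-0.006,0,0.001,0],[40,-0.012,0,0.001,0],[40,-0.017,0,0.001,0],[40,-0.022,0,0.001,0],[40,-0.027,0,0.001,0],[40,-0.032,0,0.001,0],[40,-0.037,0,0.001,0],[40,-0.042,0,0.001,0],[40,-0.046,0,0.001,0],[40,-0.05,0,0.001,0]])

```text
clock: 4.1
tool_pos: [0.6408, -0.1066, 0.0802]
orientation: [-180.0, -0.0, -76.2]
force: [-0.2, -1.3, -0.7]
opening: 0.0352
```

>>> play_rows(series=[[40,-0.002,0,0,0],[40,-0.004,0,0,0],[40,-0.005,0,0,0],[40,-0.005,0,0,0]])

```text
clock: 4.5
tool_pos: [0.6397, -0.1019, 0.0802]
orientation: [-180.0, 0.0, -76.3]
force: [-0.0, -0.0, -0.1]
opening: 0.0352
```

Run:
```python
from h import *
st(); o=get_obs(); print('to flush',(FC-o['tool_pos'])@D-.0095)
snap('top','top3');s=snap('side','side3'); cv2.imwrite('pics/c5.png',cv2.resize(s['frame'][180:320,190:350,::-1],None,fx=4,fy=4,interpolation=cv2.INTER_CUBIC))
```

```text
{'clock': np.float64(4.5), 'tool_pos': array([ 0.6397, -0.1019,  0.0802]), 'orientation': array([-1.799929e+02,  5.700000e-03, -7.625270e+01]), 'force': array([-0.0437, -0.0023, -0.0751]), 'opening': np.float64(0.0352), 'joint_pos': array([ 8.16790e+00,  2.92623e+01, -1.62851e+01, -9.10000e-03,
       -4.44460e+01,  5.58590e+00])}
to flush 0.007904677425421154
```

View pics/c5.png

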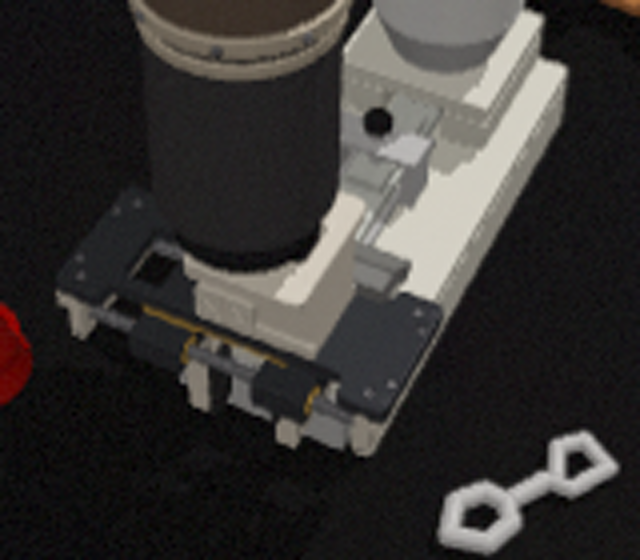

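>>> play_rows(series=[[40,-0.002,0,0,0],[40,-0.004,0,0,0],[40,-0.006,0,0,0],[40,-0.007,0,0,0],[40,-0.008,0,0,0]])

```text
clock: 5.1
tool_pos: [0.6386, -0.0966, 0.0804]
orientation: [-180.0, -0.2, -76.2]
force: [6.3, -22.0, -5.0]
opening: 0.0353
```

>>> play_rows(series=[[40,-0.0005,0,0,0],[40,-0.001,0,0,0],[40,-0.0015,0,0,0]])

```text
clock: 5.4
tool_pos: [0.6386, -0.0965, 0.0805]
orientation: [-180.0, -0.2, -76.2]
force: [7.3, -26.6, -6.7]
opening: 0.0349
```

>>> play_rows(series=[[40,-0.0005,0,0,0],[40,-0.001,0,0,0],[40,-0.0015,0,0,0]])

```text
clock: 5.7
tool_pos: [0.6385, -0.0963, 0.0805]
orientation: [-180.0, -0.3, -76.2]
force: [11.3, -34.1, -9.2]
opening: 0.035
```

>>> play_rows(series=[[40,0.004,0,0,0],[40,0.015,0,0,0],[40,0.03,0,0,0],[40,0.05,0,-0.01,0],[40,0.06,0,-0.05,0],[40,0.06,0,-0.09,0],[40,0.09,0,-0.12,0],[40,0.13,0,-0.13,0],[40,0.16,0,-0.13,0],[40,0.16,0,-0.13,0]])

```text
clock: 6.7
tool_pos: [0.6754, -0.2506, 0.2104]
orientation: [-180.0, -0.0, -76.4]
force: [-0.5, 0.8, -0.3]
opening: 0.0349
```

Run:
```python
from h import *
st(); t=snap('top','top4');s=snap('side','side4'); cv2.imwrite('pics/c6.png',cv2.resize(s['frame'][180:320,190:350,::-1],None,fx=4,fy=4,interpolation=cv2.INTER_CUBIC))
cv2.imwrite('pics/c7.png',cv2.resize(t['frame'][130:250,215:365,::-1],None,fx=5,fy=5,interpolation=cv2.INTER_CUBIC))
```

```text
{'clock': np.float64(6.7), 'tool_pos': array([ 0.6754, -0.2506,  0.2104]), 'orientation': array([-1.79954e+02, -2.42000e-02, -7.64223e+01]), 'force': array([-0.5385,  0.7831, -0.3279]), 'opening': np.float64(0.0349), 'joint_pos': array([-4.91260e+00,  2.77421e+01,  1.01840e+00,  9.40000e-03,
       -6.32249e+01,  1.84861e+01])}
```

View pics/c6.png

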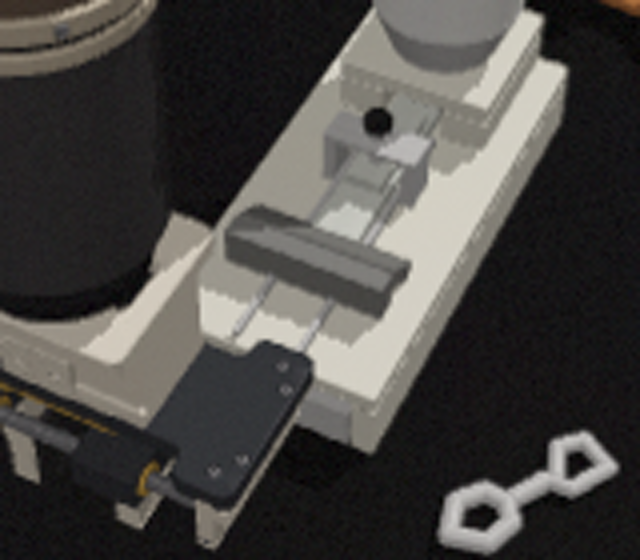

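View pics/c7.png

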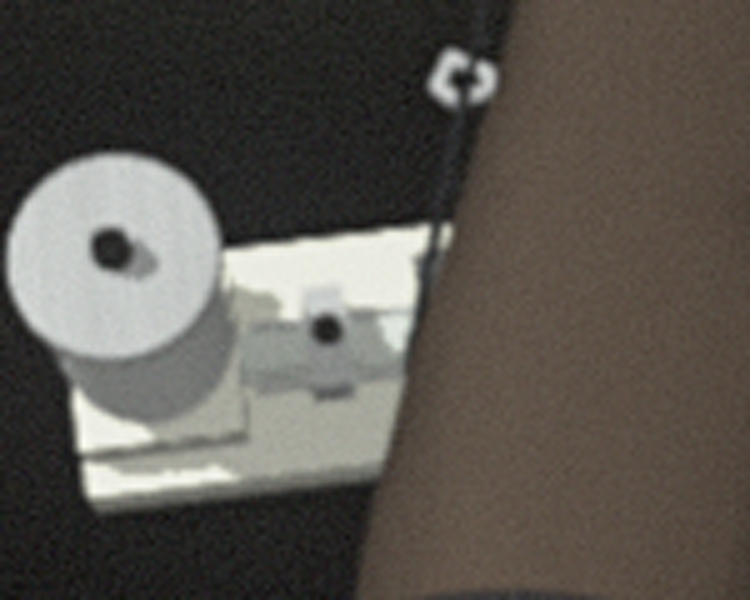

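Run:
```python
from h import *
s=load('side4'); Y=np.array([D[1],-D[0],0])
for a,b in [(310,415),(325,420),(340,425),(345,435),(320,430),(330,438),(365,425),(368,440),(365,412),(360,400)]:
    p=dep(s,190+a/4-.4,180+b/4-.4); q=p-FC; print((a,b),'x',(q@D*1000).round(1),'y',(q@Y*-1000).round(1),'z',(p[2]*1000).round(1))
```

```text
(310, 415) x -3.0 y -32.9 z 15.3
(325, 420) x -0.6 y -41.2 z 12.7
(340, 425) x -1.6 y -51.0 z 15.3
(345, 435) x -2.6 y -54.8 z 9.3
(320, 430) x -2.7 y -39.2 z 4.4
(330, 438) x -2.9 y -45.7 z 1.0
(365, 425) x -1.9 y -66.4 z 25.2
(368, 440) x -1.7 y -68.6 z 12.2
(365, 412) x -2.8 y -66.3 z 38.4
(360, 400) x -4.9 y -63.9 z 50.5
```

Run:
```python
from h import *
c=np.array([.6385,-.0963,0])
for a,z in((.02,.2104),(.02,.126),(.05,.126),(.094,.126)): print(td(c+D*a+[0,0,z]))
```

```text
[-0.1759 -0.0003 -0.0006]
[-0.1758 -0.0004  0.0838]
[-2.058e-01 -1.000e-04  8.380e-02]
[-0.2498  0.0004  0.0838]
```

>>> play_rows(series=[[40,-0.03,0,0,0],[40,-0.07,0,0,0],[40,-0.11,0,0,0],[40,-0.15,0,0,0],[40,-0.17,0,0.005,0],[40,-0.176,0,0.025,0],[40,-0.176,0,0.055,0],[40,-0.176,0,0.078,0],[40,-0.176,0,0.084,0],[40,-0.176,0,0.084,0]])

```text
clock: 7.8
tool_pos: [0.6328, -0.0754, 0.1254]
orientation: [179.9, 0.0, -76.2]
force: [-0.3, -0.1, 0.4]
opening: 0.035
```

Run:
```python
from h import *
st(); s=snap('side','side5'); cv2.imwrite('pics/c8.png',cv2.resize(s['frame'][60:320,180:360,::-1],None,fx=3,fy=3,interpolation=cv2.INTER_CUBIC)[:590*3])
c=np.array([.6385,-.0963,0])
for a,z in((.05,.126),(.094,.126)): print(td(c+D*a+[0,0,z]))
```

```text
{'clock': np.float64(7.8), 'tool_pos': array([ 0.6328, -0.0754,  0.1254]), 'orientation': array([ 1.798811e+02,  8.000000e-03, -7.620170e+01]), 'force': array([-0.32  , -0.0802,  0.3805]), 'opening': np.float64(0.035), 'joint_pos': array([ 1.07223e+01,  2.54447e+01, -1.55569e+01, -2.10000e-03,
       -4.91175e+01,  3.07730e+00])}
[-0.0286  0.0005  0.0006]
[-0.0726  0.0008  0.0006]
```

View pics/side5.png

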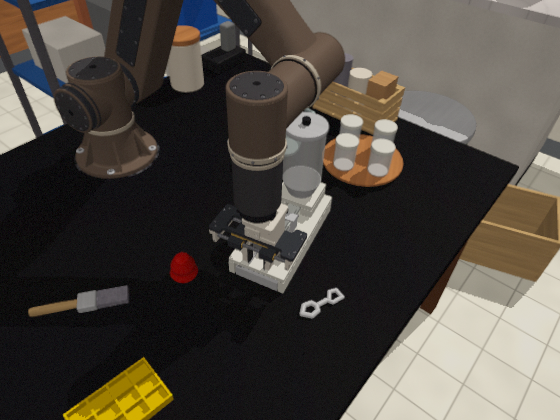

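>>> play_rows(series=[[40,-0.01,0,0,0],[40,-0.02,0,0,0],[40,-0.027,0,0,0],[40,-0.033,0,0,0],[40,-0.039,0,0,0],[40,-0.045,0,0,0],[40,-0.051,0,0,0],[40,-0.057,0,0,0],[40,-0.063,0,0,0],[40,-0.068,0,0,0]])

```text
clock: 8.85
tool_pos: [0.6175, -0.0103, 0.1271]
orientation: [-180.0, -0.1, -76.2]
force: [1.9, -8.6, 2.5]
opening: 0.0351
```

>>> play_rows(series=[[40,-0.0015,0,0,0],[40,-0.003,0,0,0],[40,-0.004,0,0,0],[40,-0.004,0,0,0]])

```text
clock: 9.25
tool_pos: [0.6166, -0.0066, 0.1271]
orientation: [-180.0, -0.1, -76.2]
force: [0.6, -7.1, 2.2]
opening: 0.0349
```

>>> play_rows(series=[[40,-0.0005,0,0,0],[40,-0.001,0,0,0],[40,-0.0015,0,0,0]])

```text
clock: 9.55
tool_pos: [0.6163, -0.0053, 0.1271]
orientation: [-180.0, -0.1, -76.2]
force: [2.5, -10.3, 3.3]
opening: 0.0349
```

>>> play_rows(series=[[40,-0.0007,0,0,0],[40,-0.0014,0,0,0],[40,-0.002,0,0,0],[40,-0.002,0,0,0]])

```text
clock: 9.95
tool_pos: [0.6162, -0.005, 0.1272]
orientation: [-180.0, -0.2, -76.2]
force: [5.1, -17.5, 1.6]
opening: 0.0348
```

>>> play_rows(series=[[40,-0.0005,0,0,0],[40,-0.001,0,0,0],[40,-0.0015,0,0,0],[40,-0.0015,0,0,0]])

```text
clock: 10.35
tool_pos: [0.6161, -0.0048, 0.1273]
orientation: [-180.0, -0.3, -76.2]
force: [7.3, -25.5, -0.7]
opening: 0.0348
```

The slide is on its end stop: the force rose from about 8 to 26 N with no further travel, at the predicted position. Now I let go and move clear.

>>> play_rows(series=[[40,0.006,0,0,0],[40,0.014,0,0,0],[40,0.024,0,0,0],[40,0.036,0,0,0],[40,0.05,0,0,0],[40,0.065,0,-0.01,0],[40,0.085,0,-0.05,0],[40,0.11,0,-0.09,0],[40,0.15,0,-0.13,0],[40,0.19,0,-0.15,0]])

```text
clock: 11.35
tool_pos: [0.6607, -0.186, 0.2801]
orientation: [-179.8, -0.1, -76.2]
force: [0.9, -0.0, -0.2]
opening: 0.0353
```

>>> play_rows(series=[[40,0.045,0.02,-0.02,0],[40,0.09,0.04,-0.03,0],[40,0.13,0.06,-0.03,0],[40,0.17,0.08,-0.03,0],[40,0.19,0.09,-0.03,0],[40,0.19,0.09,-0.03,0]])

```text
clock: 11.95
tool_pos: [0.6159, -0.3947, 0.3057]
orientation: [180.0, 0.0, -76.5]
force: [0.0, 0.7, -0.5]
opening: 0.0354
```

Run:
```python
from h import *
st(); t=snap('top','top6');s=snap('side','side6'); cv2.imwrite('pics/c9.png',cv2.resize(s['frame'][170:310,210:360,::-1],None,fx=4,fy=4,interpolation=cv2.INTER_CUBIC))
```

```text
{'clock': np.float64(11.95), 'tool_pos': array([ 0.6159, -0.3947,  0.3057]), 'orientation': array([ 1.79965e+02,  1.01000e-02, -7.64986e+01]), 'force': array([ 0.0199,  0.6625, -0.4625]), 'opening': np.float64(0.0354), 'joint_pos': array([-1.74512e+01,  2.55276e+01,  1.00645e+01,  9.60000e-03,
       -7.45722e+01,  3.09500e+01])}
```

View pics/c9.png

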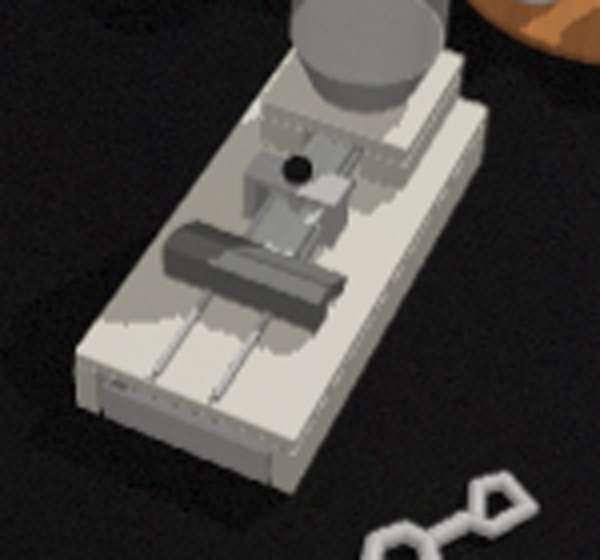

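View pics/top6.png

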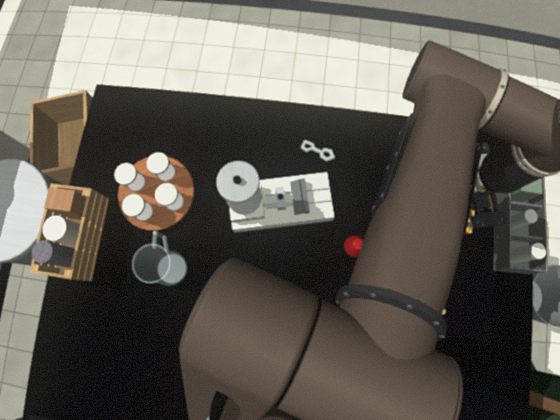

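View pics/side6.png

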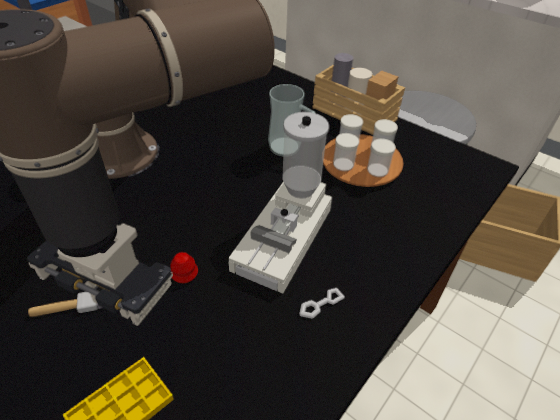

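The tray front now lies in the deck's front plane (c9, about (100–270, 385–480)). The thumb piece sits partway in, and the pin head has dropped from crop row 162 to 170. Now I put numbers on it.

Run:
```python
from h import *
s=load('side6');a=load('side0');Y=np.array([D[1],-D[0],0])
F=lambda S,x,y:dep(S,210+x/4-.4,170+y/4-.4)
f=lambda S,L:np.round([((F(S,*c)-FC)@D)*1000 for c in L],1)
print('tray',f(s,[(120,410),(150,422),(180,435),(210,447),(240,460),(260,470)]))
print('deck',f(s,[(85,385),(88,392),(287,470),(290,462)]))
print('thumb now',f(s,[(180,268),(220,280),(260,297),(300,315)]),'before',f(a,[(170,295),(210,312),(250,325),(290,342)]))
print('pin z',F(s,298,168)[2],F(a,298,160)[2])
for m in('top','side'):
  p,q=load(m+'0')['frame'].astype(int),load(m+'6')['frame'].astype(int); d=abs(p-q).max(2)
  print(m,{n:d[y:y2,x:x2].mean().round(1) for n,(x,x2,y,y2) in (dict(clip=(300,336,138,162),table=(115,195,150,230),pitch=(130,188,232,285)) if m=='top' else dict(clip=(298,346,288,320),toy=(172,198,250,280),jars=(322,402,115,185),mold=(65,172,360,419),pitch=(268,300,85,155))).items()})
```

```text
tray [-3.3 -2.1 -4.4 -2.4 -1.8 -2.1]
deck [-1.4 -0.7  0.3 -0.2]
thumb now [70.3 70.1 69.2 68.6] before [46.4 48.9 46.3 47.1]
pin z 0.09921084643194245 0.10441444902729957
top {'clip': np.float64(5.2), 'table': np.float64(4.3), 'pitch': np.float64(5.4)}
side {'clip': np.float64(3.2), 'toy': np.float64(5.8), 'jars': np.float64(2.0), 'mold': np.float64(2.6), 'pitch': np.float64(1.7)}
```

Run:
```python
from h import *
S=[snapshot('side') for _ in range(4)]; s=S[0]; s['z_map']=np.median([x['z_map'] for x in S],0)
Y=np.array([D[1],-D[0],0]); T=[];K=[]
P=[]
for v in range(250,300):
  for u in range(222,292):
    p=dep(s,u,v);q=p-FC; P.append([u,v,q@D*1e3,-q@Y*1e3,p[2]*1e3])
P=np.array(P); P=P[(abs(P[:,2])<9)]
L=lambda y0,y1,z0,z1:P[(P[:,3]>y0)&(P[:,3]<y1)&(P[:,4]>z0)&(P[:,4]<z1)]
for y0 in range(-72,72,12):
  print(y0,[ (len(k),np.median(k[:,2]).round(1)) for k in (L(y0,y0+12,4,24),L(y0,y0+12,40,47)) if len(k)])
cv2.imwrite('pics/c10.png',cv2.resize(s['frame'][245:300,220:295,::-1],None,fx=10,fy=10,interpolation=cv2.INTER_CUBIC))
```

```text
-72 [(31, np.float64(-1.3)), (15, np.float64(-1.1))]
-60 [(25, np.float64(-1.9)), (10, np.float64(-1.6))]
-48 [(26, np.float64(-2.2)), (9, np.float64(-1.6))]
-36 [(26, np.float64(-2.1)), (9, np.float64(-1.8))]
-24 [(23, np.float64(-2.0)), (8, np.float64(-1.8))]
-12 [(27, np.float64(-1.7)), (8, np.float64(-1.9))]
0 [(26, np.float64(-2.2)), (8, np.float64(-1.8))]
12 [(20, np.float64(-1.6)), (10, np.float64(-1.7))]
24 [(26, np.float64(-1.6)), (9, np.float64(-1.2))]
36 [(22, np.float64(-1.1)), (11, np.float64(-1.3))]
48 [(29, np.float64(-1.0)), (7, np.float64(-1.2))]
60 [(14, np.float64(-1.4)), (5, np.float64(-1.6))]
```

View pics/c10.png

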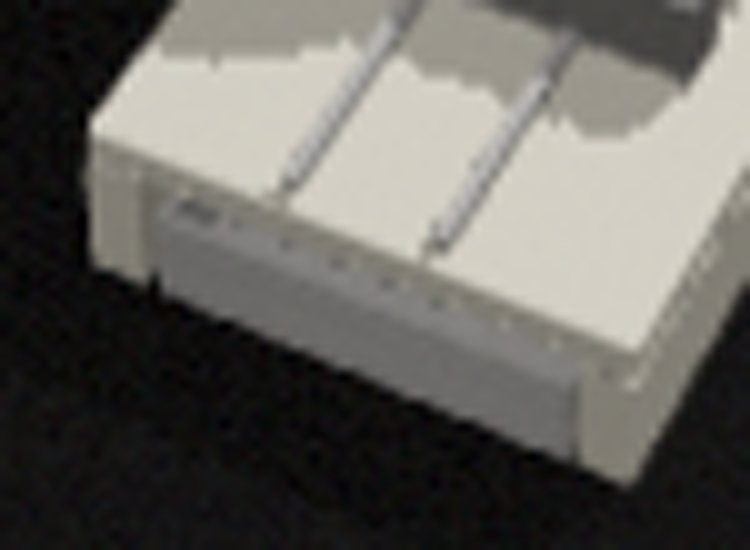

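```bash
python3 -c "
from h import *
st(); print(close_job())"
```

```text
{'clock': np.float64(12.25), 'tool_pos': array([ 0.618 , -0.3898,  0.306 ]), 'orientation': array([-1.799794e+02, -2.300000e-03, -7.618620e+01]), 'force': array([ 0.2707, -0.4136,  0.5323]), 'opening': np.float64(0.0345), 'joint_pos': array([-1.70266e+01,  2.54124e+01,  9.93920e+00, -8.90000e-03,
       -7.45080e+01,  3.08428e+01])}
the job is handed in; nothing more can be done
None
```

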